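# Close the biscuit canister with its nested lids, then lift off the outer cover alone

## Task

The biscuit canister's two nested lids sit on the cork trivet: carry them over together, held by the inner lid's red upright tab, and set them gently onto the open canister, letting go of the tab only when the inner lid is fully seated. Then take the dark wooden outer cover by its brass collar and lift it straight up alone, so that the inner lid stays seated and keeps the biscuits closed. Finish while still holding the cover, level and still, directly above the canister and clear of the top of the red tab; leave the coffee cup and the stirrer tin where they are.

Things in the scene. Friction and masses are not known exactly. Their poses are not given: they have to be found in the camera images.
- canister: Round glazed blue canister with white bands, open on top, fixed to the counter: outer diameter 100 mm, wall 4.5, mouth 91, flat rim 90 mm up. Biscuits lie low inside, clear of the lid. Origin: centre of its underside, z up. The seated inner lid has its origin on this axis, 78 mm above this origin.
- trivet: Round cork trivet, diameter 116 mm, 12 mm thick, fixed to the counter; the lids start on its middle. Origin at the centre of its underside.
- inner_lid: Inner lid, 0.16 kg, loose. Origin: centre of its underside, z up. Grey plug 0-12 mm up, diameter 86 (foot chamfered to 80), fits the 91 mm mouth; steel flange 12-17 mm up, diameter 100, rests on the rim; red upright tab on the axis, 17-67 mm up, 12 mm thick along x, 24 wide along y, its top 26 mm above the cover's collar. Lifted by the tab it brings the cover along, resting on the flange.
- outer_lid: Dark wooden cover, 0.12 kg, lying loose on the inner lid's flange, origin 5 mm above that lid's. Origin: centre of the lower edge, z up. Skirt 0-12 mm up, outer diameter 112, inner 105; top disc 12-16 mm up; brass collar 16-36 mm up, outer diameter 42, inner 34, open: the red tab stands up through it with 3.5 mm play. Lifted level it comes off alone; it clears the tab once raised 62 mm.
- coffee_cup: White porcelain coffee cup, 73 mm across, 61 mm high, loose; a bystander. Origin at the centre of its underside.
- spoon_tin: Grey round tin of wooden stirrers, 67 mm across, 142 mm high with the stirrers, loose; a bystander. Origin at the centre of its underside.

How it is judged:
By the outcome, as a careful person would: the job done as asked, in the order asked, and still so for the second after the job is handed in, while the arm keeps its last pose, push and grip.
It also fails if it takes over 54 s, if anything falls off the work surface, if the arm or the gripper's body presses on something with over 40 N, if the wrist force passes 120 N, or if a joint passes its speed limit or range.

## Robot

A 6-joint arm with a two-finger parallel gripper is mounted at the origin on a cart in front of the work surface, level with it; the furniture and walls round the work are solid. World frame = base frame: x ahead of the robot, y to its left, z up, the work surface at z = 0. Lengths are in m, angles in rad, forces in N, time in s.
With the tool pointing down it reaches from about 0.2 to 0.875 m from the base axis. Payload 3.4 kg.
Tool frame: the origin (TCP) lies at the very end of the fingers, on their centre line; the grasp point (between the pads) lies 19 mm behind it; z points along the fingers, y is the line along which they close (so a half turn about z gives the same grasp; the last joint's range is limited). The gripper opens to 94 mm and grips with 3 to 60 N. Pads are 16 mm wide; open, the fingers measure 119 mm over their backs; the gripper's body (75 mm by 177 mm) begins 78 mm behind the grasp point.
Start: joints at [1.06, 0.276, 1.505, -0, 1.361, -0.121], TCP at [0.219, 0.532, 0.205] pointing down, gripper open.
Joint ranges: [-2.89, 2.89], [-0.75, 2.08], [0.22, 2.7], [-1.18, 4.32], [0.11, 2.71], [-2.7, 2.7]. Speed limits (rad/s): [2.57, 2.57, 3.14, 3.14, 3.14, 3.14].

## Interface

Orientations are given as a unit quaternion [w, x, y, z].
In Python, from cell import arm, viewer, workorder gives the robot as it stands. The module is installed in compiled form; this text tells all that it offers.
- The arm moves only by the shell command python3 -m crank 'ROWS' [OPENING] [FORCE]. ROWS is JSON, a list of rows, each a list of 4 numbers: the shift along the tool's x, y, z in m, then the turn about the tool's z in degrees. In form: [[x, y, z, yaw], ...]. A call has 1 to 8 rows; each row shifts and turns the commanded pose from where the row before left it, along the tool's axes as they then stand; what a row does not reach is not made up. A row lasts 1/10 s, in which the tool goes at most 50 mm and 8.59 degrees, less where a joint would pass 70% of its speed; a pose out of reach is approached as far as the arm can. A call is refused whole if a number of a shift passes 0.05 or a number of a turn 8.59, either way. A call with a gripper value outside its range is refused whole. OPENING is the opening, from -1 (shut) to 1 (fully open), set as the call begins (- or left out, the last holds). The fingers move at their own pace and stop on an object; FORCE is the grip in N (left out, the last holds). Time passes only in rows, so rows that do not move let the fingers close. It gives the time, the measured TCP pose, the force, the opening and the grip force at its end, in the units of the state.
- arm.get_obs(): the state, without advancing time (a new reading comes with each control period).
- viewer.grab_frame(name): name is "scene" or "top" or "wrist"; returns the picture (480x640x3 uint8, blue, green, red); there is no depth.
- viewer.get_calibration(name): a dict with "intrinsics" (3x3 intrinsics, pixels), "k1" (the pictures are not rectified: a ray, as slopes to the right and down, at radius r is drawn at 1 + k1 r^2 times it, then the intrinsics apply), "R" (3x3) and "t" (3): a world point X has camera coordinates R X + t; the wrist camera has in their place "mount" (4x4, takes a point from camera to tool coordinates, whose origin is the TCP and whose axes are the flange's). Camera axes: x right, y down, z forward; pixel columns grow to the right and rows downward; lengths in m; the calibration is good to about 2 mm. A picture is of the moment at which its call begins: read the wrist's pose just before it. get_calibration takes no time and is no camera call.
- workorder.sign_off(): hands the job in; it is judged then, once.
Trained networks look in the newest picture that a camera, given by its name, has taken for a name from the list of things; names that differ only in an ending like _2 or _b are one class to them, and where a whole thing is asked for, a point or a joint stands for the part that bears it (a point fixed in the world has none). Each returns a list of dicts, best first, with "conf" (0 to 1); they miss things now and then, are a little off and sometimes report something else, mostly with a low value. They report only what shows in the picture. A call takes as long as a camera call.
- viewer.boxes_of(camera, target): "centre" ([column, row] in pixels, amid what is visible of it).
- viewer.outline_of(camera, target): "region" (480x640 bool, what is visible of it) and "centre" ([column, row] in pixels, amid what is visible of it).
- viewer.tip_of(camera, target): "centre" ([column, row] in pixels: a listed point, or the origin of a listed thing).
The state is a dict: "t": time; "qpos": joint angles; "qvel": joint speeds; "joint_torque": joint torques, N m; "tool_pos": TCP position; "tcp_rot": TCP orientation; "contact_force": force on the tool from outside, world axes, zero at the start; "ft_torque": the same for the moment, N m; "grip_width": finger opening in m; "grasp_force": force on a finger pad.
Only numpy, scipy, OpenCV 4.12 (cv2) and the standard library are available. Lean on these libraries where they do the work, as an engineer would, in place of code of your own. Each camera call takes 0.05 s, during which the arm holds its last target. There are 200 camera calls.

## Working session

There is one attempt and no reset: what is moved stays moved. The work goes in short steps, Python scripts to look and compute and a shell command to move; the robot and the scene stay as the last step left them, time stands still between calls to the robot, and variables do not carry over. Pictures are saved under pics/ and viewed, at most 12 in all, crops included, and the job is handed in when it is done.

```bash
mkdir -p pics; python3 - <<'E'
from cell import arm, viewer, workorder
import cv2, numpy as np
o=arm.get_obs()
for k,v in o.items(): print(k,np.round(v,4))
for c in ("scene","top","wrist"):
    f=viewer.grab_frame(c); cv2.imwrite(f"pics/{c}0.png",f)
    cal=viewer.get_calibration(c)
    print(c,{k:np.round(v,4).tolist() for k,v in cal.items()})
    for n in ("canister","trivet","inner_lid","outer_lid","coffee_cup","spoon_tin"):
        for m in ("boxes_of","tip_of"):
            print(c,n,m,[(np.round(d["centre"],1).tolist(),round(d["conf"],2)) for d in getattr(viewer,m)(c,n)[:2]])
E
```

```text
t 0.0
qpos [ 1.06    0.2766  1.5061 -0.      1.3607 -0.121 ]
qvel [ 0.0004 -0.0006 -0.0004 -0.0004  0.0001  0.0001]
joint_torque [ 1.90000e-03 -4.04574e+01 -2.37239e+01  7.04000e-02  3.45000e-02
 -1.00000e-04]
tool_pos [0.2182 0.5314 0.2046]
tcp_rot [-3.000e-04  1.937e-01  9.811e-01 -8.000e-04]
contact_force [ 0.4272 -0.0515  0.1083]
ft_torque [-0.0481  0.0307  0.0196]
grasp_force 0.0
grip_width 0.0944
scene {'intrinsics': [[598.9236, 0.0, 309.6031], [0.0, 598.9236, 236.0598], [0.0, 0.0, 1.0]], 'k1': -0.163, 'R': [[0.8462, -0.5325, 0.0179], [-0.2531, -0.4314, -0.8659], [0.4689, 0.7283, -0.4998]], 't': [-0.4492, 0.1524, 0.6771]}
scene canister boxes_of [([293.3, 200.7], 0.83), ([228.4, 262.1], 0.54)]
scene canister tip_of [([289.4, 231.2], 0.56)]
scene trivet boxes_of [([416.8, 301.3], 0.78)]
scene trivet tip_of [([416.4, 289.4], 0.8)]
scene inner_lid boxes_of [([420.4, 249.3], 0.66)]
scene inner_lid tip_of []
scene outer_lid boxes_of [([417.5, 277.5], 0.97)]
scene outer_lid tip_of [([415.3, 277.9], 0.7)]
scene coffee_cup boxes_of [([229.6, 260.8], 0.68), ([420.8, 250.9], 0.58)]
scene
[... 797 characters left out ...]
fee_cup tip_of []
top spoon_tin boxes_of [([347.3, 327.3], 0.87), ([364.3, 194.7], 0.67)]
top spoon_tin tip_of [([347.6, 328.1], 0.84)]
wrist {'intrinsics': [[366.4197, 0.0, 315.4261], [0.0, 366.4197, 242.2509], [0.0, 0.0, 1.0]], 'k1': -0.0037, 'mount': [[0.0004, -0.9731, -0.2305, 0.0658], [1.0, 0.0002, 0.0008, -0.0015], [-0.0007, -0.2305, 0.9731, -0.1792], [0.0, 0.0, 0.0, 1.0]]}
wrist canister boxes_of []
wrist canister tip_of []
wrist trivet boxes_of []
wrist trivet tip_of []
wrist inner_lid boxes_of []
wrist inner_lid tip_of []
wrist outer_lid boxes_of []
wrist outer_lid tip_of []
wrist coffee_cup boxes_of []
wrist coffee_cup tip_of []
wrist spoon_tin boxes_of []
wrist spoon_tin tip_of []
```

View pics/top0.png

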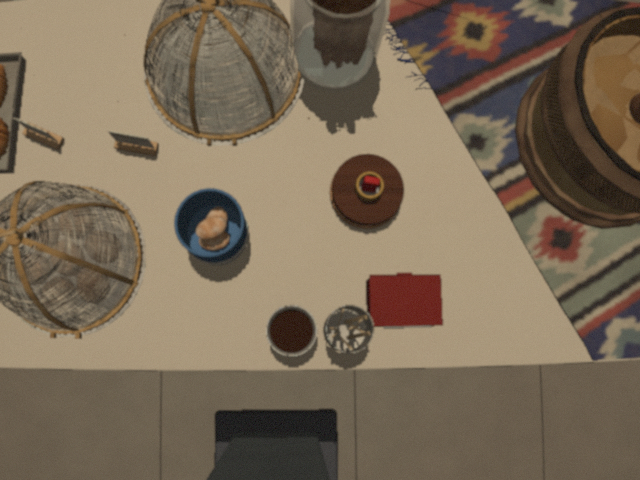

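View pics/scene0.png

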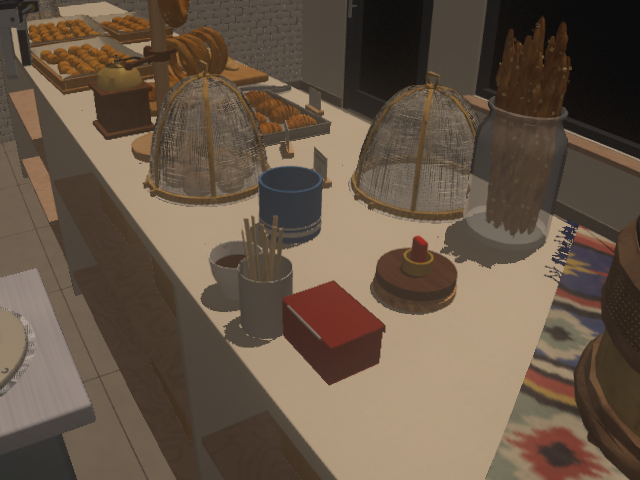

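```bash
cat > h.py <<'E'
from cell import arm, viewer, workorder
import cv2, numpy as np
from scipy.optimize import minimize
from scipy.spatial.transform import Rotation as Ro
def pose(o=None):
    o=o or arm.get_obs(); q=o["tcp_rot"]; return np.array(o["tool_pos"]),Ro.from_quat([q[1],q[2],q[3],q[0]])
def cam(name,o=None):
    c=viewer.get_calibration(name)
    if name!="wrist": return np.array(c["intrinsics"]),c["k1"],np.array(c["R"]),np.array(c["t"])
    p,r=pose(o); T=np.eye(4); T[:3,:3]=r.as_matrix(); T[:3,3]=p
    M=np.linalg.inv(T@np.array(c["mount"])); return np.array(c["intrinsics"]),c["k1"],M[:3,:3],M[:3,3]
def proj(C,X):
    K,k,R,t=C; d=np.asarray(X)@R.T+t; s=d[:,:2]/d[:,2:]; s=s*(1+k*(s**2).sum(1,keepdims=True))
    return s@K[:2,:2].T+K[:2,2]
A=np.linspace(0,2*np.pi,72,endpoint=False)
def cyl(x,y,rzs): return np.vstack([np.c_[x+r*np.cos(A),y+r*np.sin(A),0*A+z] for r,z in rzs])
def hullmask(uv,S=4):
    m=np.zeros((480*S//2,640*S//2),np.uint8); h=cv2.convexHull(np.float32(uv))
    cv2.fillPoly(m,[np.int32(np.round(((h+0.5)*S/2-0.5)*16))],255,shift=4); return m
def iou(uv,reg):
    a=hullmask(uv)>0; return (a&reg).sum()/max(1,(a|reg).sum())
def up(reg): return cv2.resize(np.float32(reg),None,fx=2,fy=2,interpolation=cv2.INTER_LINEAR)>0.5
def fit(model,views,x0,step):
    """views: list of (C,region)"""
    V=[(C,up(r)) for C,r in views]
    f=lambda p:-sum(iou(proj(C,model(p)),r) for C,r in V)
    sim=np.vstack([x0]+[np.array(x0)+np.eye(len(x0))[i]*step[i] for i in range(len(x0))])
    s=minimize(f,x0,method="Nelder-Mead",options=dict(initial_simplex=sim,xatol=1e-5,fatol=1e-5)); return s.x,-s.fun/len(V)
MOD={"canister":[(.05,0),(.05,.09)],"outer_lid":[(.056,.017),(.056,.033)],"coffee_cup":[(.0365,.061),(.025,0)],"spoon_tin":[(.0335,0),(.0335,.09)],"trivet":[(.058,0),(.058,.012)]}
def red(f):
    f=f.astype(int); return (f[...,2]>110)&(f[...,1]<60)&(f[...,0]<70)
E
python3 - <<'E'
from h import *
def ray(C,uv,z):
    K,k,R,t=C
    g=lambda p:((proj(C,np.array([[p[0],p[1],z]]))-uv)**2).sum()
    return minimize(g,[.5,0],method="Nelder-Mead",options=dict(xatol=1e-5)).x
F={c:viewer.grab_frame(c) for c in("top","scene")}
for n in MOD:
    for c in ("top","scene"):
        L=viewer.outline_of(c,n)
        if not L: print(n,c,"none"); continue
        r=L[0]["region"]; C=cam(c); h=max(z for _,z in MOD[n])
        x0=ray(C,np.array(L[0]["centre"]),h/2)
        x,s=fit(lambda p:cyl(p[0],p[1],MOD[n]),[(C,r)],x0,[.01,.01])
        print(n,c,round(L[0]["conf"],2),r.sum(),"ray",x0.round(4),"fit",x.round(4),round(s,3))
for c in F:
    m=red(F[c]); k,lab,st,ce=cv2.connectedComponentsWithStats(m.astype(np.uint8)); print(c,[(st[i].tolist(),ce[i].round(1).tolist()) for i in range(1,k) if st[i,4]>15])
# obstacles: ground points of domes, box
C=cam("top")
for nm,uv in {"dome1 near":(70,333),"dome1 right":(143,255),"dome2 near":(235,143),"dome2 left":(147,90),"dome2 right":(300,90),"box corner":(368,275)}.items(): print(nm,ray(C,np.array(uv),0).round(3))
E
```

```text
canister top 0.64 3759 ray [ 0.589  -0.1555] fit [ 0.587  -0.1622] 0.806
canister scene 0.62 4284 ray [0.5427 0.0755] fit [0.5351 0.0673] 0.922
outer_lid top 0.81 3824 ray [ 0.5935 -0.164 ] fit [ 0.5995 -0.1682] 0.9
outer_lid scene 0.68 3207 ray [ 0.6002 -0.1667] fit [ 0.6004 -0.1657] 0.882
coffee_cup top 0.71 2155 ray [ 0.3859 -0.0446] fit [ 0.3848 -0.05  ] 0.969
coffee_cup scene 0.84 1507 ray [ 0.3863 -0.0221] fit [ 0.3842 -0.041 ] 0.568
spoon_tin top 0.9 1877 ray [ 0.3889 -0.1326] fit [ 0.3861 -0.13  ] 0.933
spoon_tin scene 0.67 4889 ray [ 0.3896 -0.1112] fit [ 0.385  -0.1264] 0.757
trivet top 0.66 251 ray [ 0.5509 -0.1411] fit [ 0.5987 -0.1675] 0.059
trivet scene 0.93 923 ray [ 0.5677 -0.2003] fit [ 0.5999 -0.1664] 0.252
top [([364, 176, 16, 8, 96], [371.6, 179.6]), ([558, 251, 8, 7, 17], [561.8, 253.4]), ([372, 278, 6, 7, 20], [374.6, 280.4])]
scene [([415, 237, 12, 8, 53], [420.4, 240.4]), ([287, 282, 96, 65, 3220], [333.6, 313.5]), ([568, 445, 15, 15, 47], [576.7, 451.9]), ([578, 460, 12, 13, 49], [583.7, 467.3])]
dome1 near [0.381 0.292]
dome1 right [0.503 0.181]
dome2 near [0.684 0.039]
dome2 left [0.773 0.045]
dome2 right [ 0.776 -0.066]
box corner [ 0.47  -0.169]
```

```bash
python3 -m crank '[[0,0,-0.04,-5.6],[0,0,-0.04,-5.6],[0,0,-0.04,-5.6],[0,0,-0.04,-5.5],[-0.01,-0.02,0,0],[-0.02,-0.035,0,0],[-0.025,-0.035,0,0],[-0.025,-0.035,0,0]]'
python3 -m crank '[[-0.025,-0.035,0,0],[-0.025,-0.035,0,0],[-0.025,-0.035,0,0],[-0.025,-0.035,0,0],[-0.025,-0.035,0,0],[-0.025,-0.035,0,0],[-0.02,-0.03,0,0],[-0.01,-0.02,0,0]]'
python3 - <<'E'
from h import *
p,r=pose(); print(p.round(4),r.as_matrix().round(3).tolist())
E
```

```text
t: 3.35
tool_pos: [0.2989, 0.4057, 0.3656]
tcp_rot: [0.0, -0.0, 1.0, 0.0]
contact_force: [0.1, 0.1, -0.5]
grip_width: 0.0942
grasp_force: 0.0
t: 4.15
tool_pos: [0.4798, 0.1444, 0.3652]
tcp_rot: [0.0, 0.001, 1.0, -0.0]
contact_force: [-0.4, -0.1, -0.1]
grip_width: 0.0937
grasp_force: 0.0
[0.4798 0.1444 0.3652] [[-1.0, 0.003, 0.0], [0.003, 1.0, -0.001], [-0.0, -0.001, -1.0]]
```

```bash
python3 -m crank '[[-0.015,-0.015,0.01,0],[-0.015,-0.02,0.01,0],[-0.01,-0.02,0.01,0],[-0.01,-0.015,0,0],[0,0,0,0],[0,0,0,0]]'
python3 - <<'E'
from h import *
o=arm.get_obs(); f=viewer.grab_frame("wrist"); cv2.imwrite("pics/w1.png",f); print(pose(o)[0].round(4),o["t"])
L=viewer.outline_of("wrist","canister")
C=cam("wrist",o)
for d in L[:2]:
    x,s=fit(lambda p:cyl(p[0],p[1],MOD["canister"]),[(C,d["region"])],[.535,.067],[.01,.01]); print(d["conf"],d["centre"],x.round(4),s)
print("proj rim",proj(C,cyl(*x,[(.05,.09)]))[::18].round(1).tolist(), proj(C,cyl(*x,[(.0455,.09)]))[::18].round(1).tolist())
E
```

```text
t: 4.75
tool_pos: [0.5284, 0.077, 0.336]
tcp_rot: [0.0, 0.001, 1.0, 0.0]
contact_force: [0.1, 0.3, 0.2]
grip_width: 0.0941
grasp_force: 0.0
[0.5284 0.077  0.336 ] 4.75
0.85 [307.6, 221.4] [0.5359 0.0657] 0.973213903055758
proj rim [[307.0, 260.9], [349.3, 220.0], [306.5, 176.9], [264.2, 220.0]] [[307.0, 257.3], [345.4, 220.0], [306.5, 180.8], [268.0, 220.0]]
```

View pics/w1.png

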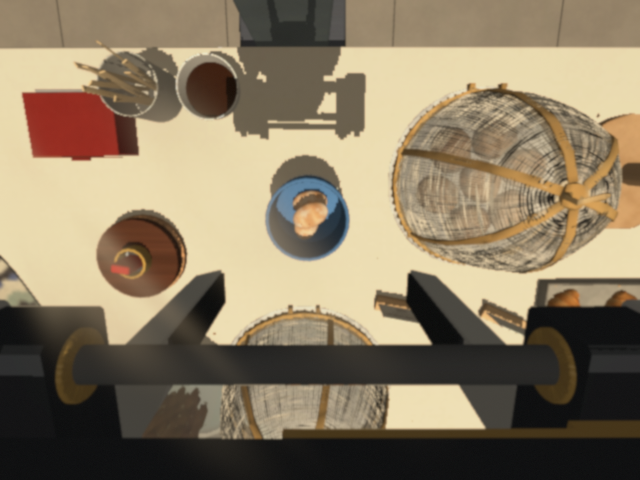

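```bash
python3 -m crank '[[-0.005,-0.02,0,0],[-0.01,-0.04,0,0],[-0.015,-0.045,0.02,0],[-0.015,-0.045,0.02,0],[-0.015,-0.04,0.02,0],[-0.008,-0.035,0.02,0],[-0.004,-0.019,0,0],[0,0,0,0]]'
python3 - <<'E'
from h import *
o=arm.get_obs(); f=viewer.grab_frame("wrist"); cv2.imwrite("pics/w2.png",f); print(pose(o)[0].round(4),o["t"])
C=cam("wrist",o)
L=viewer.outline_of("wrist","outer_lid")
for d in L[:2]:
    x,s=fit(lambda p:cyl(p[0],p[1],MOD["outer_lid"]),[(C,d["region"])],[.6,-.167],[.01,.01]); print(d["conf"],d["centre"],x.round(4),s)
L=viewer.outline_of("wrist","inner_lid")
for d in L[:2]: print(d["conf"],d["centre"],d["region"].sum())
m=red(f); k,lab,st,ce=cv2.connectedComponentsWithStats(m.astype(np.uint8)); print([(st[i].tolist(),ce[i].round(1).tolist()) for i in range(1,k) if st[i,4]>15])
cv2.imwrite("pics/w2c.png",cv2.resize(f[120:320,200:440],None,fx=3,fy=3,interpolation=cv2.INTER_CUBIC))
E
```

```text
t: 5.65
tool_pos: [0.5997, -0.166, 0.2567]
tcp_rot: [-0.0, 0.001, 1.0, 0.0]
contact_force: [-0.8, 0.8, -0.8]
grip_width: 0.094
grasp_force: 0.0
[ 0.5997 -0.166   0.2567] 5.65
0.71 [310.7, 204.4] [ 0.6002 -0.1689] 0.8686195624842846
0.57 [315.3, 219.9] 686
[([206, 0, 114, 82, 8953], [263.5, 39.6]), ([254, 85, 24, 3, 64], [265.9, 85.9]), ([302, 218, 25, 15, 259], [314.2, 224.4])]
```

View pics/w2c.png

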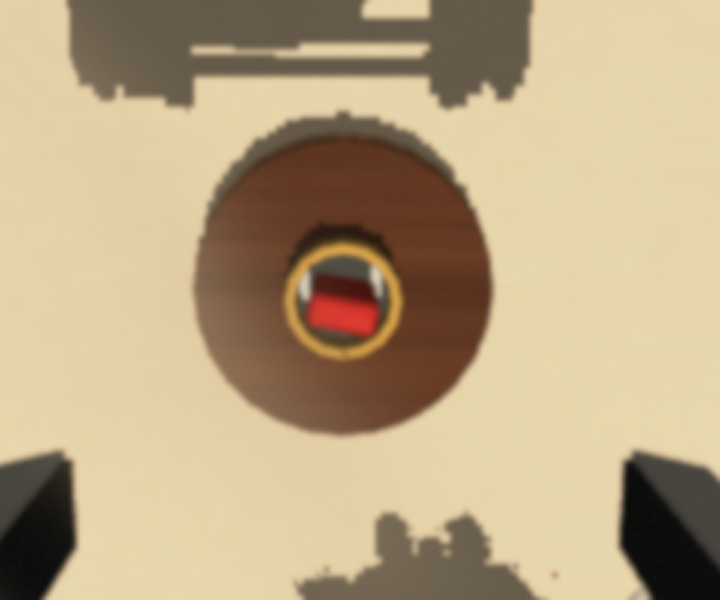

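```bash
cat >> h.py <<'E'
def tabtop(p,z=.079):
    c,s=np.cos(p[2]),np.sin(p[2]); q=np.array([(.006,.012),(-.006,.012),(-.006,-.012),(.006,-.012)])
    return np.c_[p[0]+q@[c,-s],p[1]+q@[s,c],np.full(4,z)]
def fittab(f,C,x0,z=.079):
    k,lab=cv2.connectedComponents(red(f).astype(np.uint8)); u=proj(C,[[x0[0],x0[1],z]])[0]
    d=[np.hypot(*(np.argwhere(lab==i).mean(0)[::-1]-u)) if (lab==i).sum()>60 else 1e9 for i in range(1,k)]
    reg=lab==1+int(np.argmin(d)); return fit(lambda p:tabtop(p,z),[(C,reg)],x0,[.005,.005,.1]),reg.sum()
E
python3 - <<'E'
from h import *
o=arm.get_obs();print(fittab(cv2.imread("pics/w2.png"),cam("wrist",o),[.6,-.168,-.15]))
E
python3 -m crank '[[0,0,0,3],[0,0,0,6],[0,0,0,8.5],[0,0,0,8.5],[0,0,0,8.5],[0,0,0,8.5],[0,0,0,8.5],[0,0,0,8.5]]'
python3 -m crank '[[0,0,0,8.5],[0,0,0,8.5],[0,0,0,8.5],[0,0,0,7],[0,0,0,4],[0,0,0,2],[0,0,0,0],[0,0,0,0]]'
python3 - <<'E'
from h import *
o=arm.get_obs(); f=viewer.grab_frame("wrist"); cv2.imwrite("pics/w3.png",f); p,r=pose(o); print(p.round(4),r.as_matrix().round(3).tolist(),o["qpos"].round(3) if hasattr(o["qpos"],"round") else o["qpos"])
C=cam("wrist",o)
for d in viewer.outline_of("wrist","outer_lid")[:1]: print(d["conf"],fit(lambda p:cyl(p[0],p[1],MOD["outer_lid"]),[(C,d["region"])],[.6,-.167],[.01,.01]))
for d in viewer.outline_of("wrist","canister")[:1]: print(d["conf"],fit(lambda p:cyl(p[0],p[1],MOD["canister"]),[(C,d["region"])],[.536,.066],[.01,.01]))
print(fittab(f,C,[.6,-.168,-.15]))
E
```

```text
((array([ 0.60058015, -0.16535388, -0.21420718]), np.float64(0.8541839270919636)), np.int64(259))
t: 6.6
tool_pos: [0.5994, -0.1623, 0.2585]
tcp_rot: [0.001, 0.502, 0.865, 0.001]
contact_force: [0.4, 0.5, 0.2]
grip_width: 0.094
grasp_force: 0.0
t: 7.4
tool_pos: [0.5994, -0.1633, 0.2579]
tcp_rot: [0.001, 0.757, 0.654, 0.001]
contact_force: [0.3, 0.2, 0.0]
grip_width: 0.0941
grasp_force: 0.0
[ 0.5994 -0.1633  0.2579] [[0.146, 0.989, 0.002], [0.989, -0.146, -0.0], [0.0, 0.002, -1.0]] [-0.378  0.323  1.308  0.     1.509 -0.232]
0.76 (array([ 0.60022099, -0.16930672]), np.float64(0.8763073401786565))
0.59 (array([0.53607673, 0.06614566]), np.float64(0.9868351511074809))
((array([ 0.6039564 , -0.16734606, -0.09170525]), np.float64(0.27899159663865547)), np.int64(83))
```

```bash
python3 - <<'E'
from h import *
f=cv2.imread("pics/w3.png"); o=arm.get_obs(); C=cam("wrist",o)
print(proj(C,[[.6,-.167,.079]]))
g=cv2.resize(f[130:330,200:440],None,fx=3,fy=3,interpolation=cv2.INTER_CUBIC)
d=lambda X,c:cv2.polylines(g,[np.int32((proj(C,X)-[200,130]+.5)*3)],True,c,1)
d(cyl(.6,-.167,[(.056,.033)]),(0,255,0)); d(cyl(.6,-.167,[(.021,.053)]),(255,255,0)); d(tabtop([.6,-.167,-.15]),(255,0,255))
cv2.imwrite("pics/w3c.png",g)
E
```

```text
[[316.09024981 225.82515994]]
```

View pics/w3c.png

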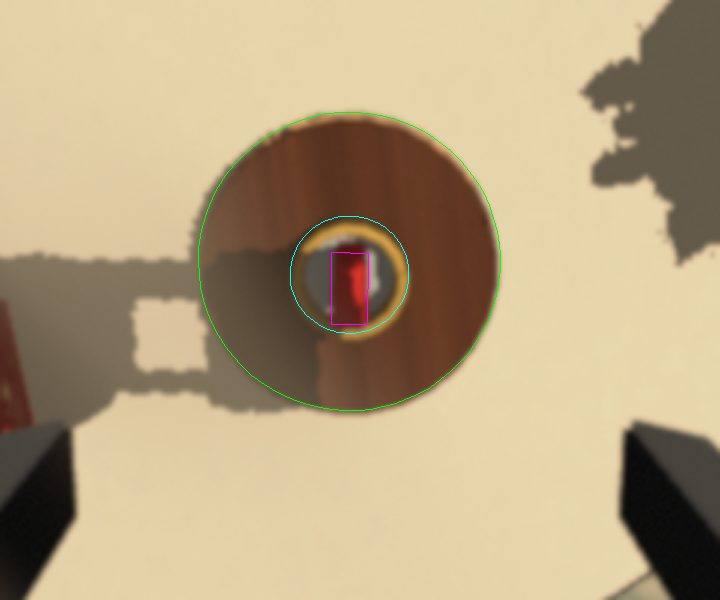

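```bash
python3 -m crank '[[-0.002,0.001,0.03,0],[-0.003,0,0.04,0],[0,0,0.04,0],[0,0,0.04,0],[0,0,0.03,0],[0,0,0.012,0],[0,0,0,0],[0,0,0,0]]' 1 40
python3 - <<'E'
from h import *
o=arm.get_obs();p,r=pose(o); print(p.round(4),r.as_matrix().round(4).tolist())
E
```

```text
t: 8.35
tool_pos: [0.6007, -0.1703, 0.0659]
tcp_rot: [0.001, 0.758, 0.653, 0.001]
contact_force: [-0.3, 1.0, 0.0]
grip_width: 0.0942
grasp_force: 0.0
[ 0.6007 -0.1703  0.0659] [[0.1483, 0.9889, 0.0023], [0.9889, -0.1483, -0.0007], [-0.0004, 0.0023, -1.0]]
```

```bash
python3 -m crank '[[0.002,0,0.005,0],[0,0,0.0045,0],[0,0,0,0],[0,0,0,0]]'
python3 -m crank '[[0,0,0,0],[0,0,0,0],[0,0,0,0],[0,0,0,0],[0,0,0,0],[0,0,0,0],[0,0,0,0],[0,0,0,0]]' -1 40
python3 - <<'E'
from h import *
o=arm.get_obs();p,r=pose(o); print(p.round(4),o["qpos"],np.round(o["ft_torque"],3)); f=viewer.grab_frame("wrist"); cv2.imwrite("pics/w4.png",f)
E
```

```text
t: 8.75
tool_pos: [0.5999, -0.1679, 0.0554]
tcp_rot: [0.0, 0.758, 0.653, 0.0]
contact_force: [-0.5, -0.8, -0.2]
grip_width: 0.0938
grasp_force: 0.0
t: 9.55
tool_pos: [0.5998, -0.1678, 0.0551]
tcp_rot: [-0.0, 0.758, 0.653, 0.0]
contact_force: [-0.2, 0.4, 0.8]
grip_width: 0.0334
grasp_force: 0.0
[ 0.5998 -0.1678  0.0551] [-3.84587022e-01  4.59196188e-01  1.61447719e+00  9.30696215e-05
  1.06804300e+00 -2.35675632e-01] [-0.033  0.065 -0.016]
```

Fingers still closing; continue.

```bash
python3 -m crank '[[0,0,0,0],[0,0,0,0],[0,0,0,0],[0,0,0,0],[0,0,0,0]]'
python3 - <<'E'
from h import *
o=arm.get_obs();p,r=pose(o); print(p.round(4),o["grip_width"],np.round(o["ft_torque"],3))
E
python3 -m crank '[[0,0,-0.005,0],[0,0,-0.01,0],[0,0,-0.01,0],[0,0,-0.005,0],[0,0,0,0],[0,0,0,0],[0,0,0,0]]'
python3 - <<'E'
from h import *
o=arm.get_obs();p,r=pose(o); print(p.round(4),r.as_matrix().round(4).tolist(),np.round(o["ft_torque"],3)); f=viewer.grab_frame("wrist"); cv2.imwrite("pics/w5.png",f)
E
```

```text
t: 10.1
tool_pos: [0.5998, -0.1679, 0.0551]
tcp_rot: [-0.0, 0.758, 0.653, 0.0]
contact_force: [-0.1, 0.3, -0.5]
grip_width: 0.012
grasp_force: 39.9
[ 0.5998 -0.1679  0.0551] 0.012005154332813428 [-0.031  0.076 -0.005]
t: 10.8
tool_pos: [0.5994, -0.1677, 0.0848]
tcp_rot: [-0.0, 0.758, 0.653, -0.0]
contact_force: [-0.1, -0.5, -2.1]
grip_width: 0.0116
grasp_force: 39.9
[ 0.5994 -0.1677  0.0848] [[0.1484, 0.9889, -0.0007], [0.9889, -0.1484, 0.0004], [0.0003, -0.0007, -1.0]] [-0.107  0.032 -0.004]
```

View pics/w5.png

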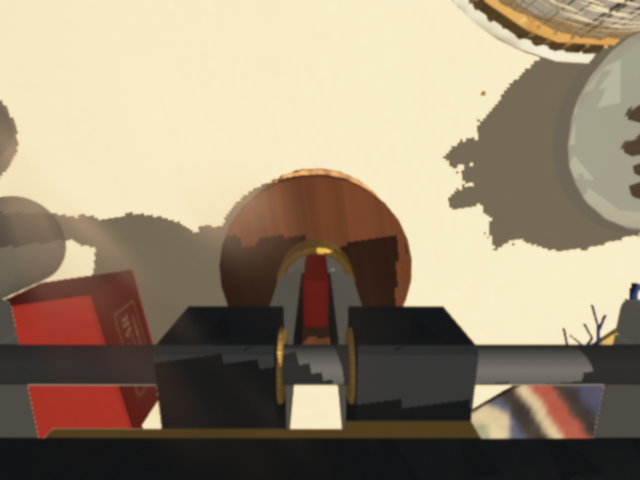

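```bash
python3 -m crank '[[0,0,-0.01,0],[0,0,-0.02,0],[0,0,-0.025,0],[0.005,-0.002,-0.025,0],[0.012,-0.005,-0.015,0],[0.018,-0.008,0,0],[0.022,-0.010,0,0],[0.022,-0.010,0,0]]'
python3 -m crank '[[0.022,-0.010,0,0],[0.022,-0.010,0,0],[0.022,-0.010,0,0],[0.022,-0.010,0,0],[0.02,-0.008,0,0],[0.016,-0.007,0,0],[0.01,-0.005,0,0],[0.005,-0.001,0,0]]'
python3 -m crank '[[0.003,-0.001,0,0],[0,0,0,0],[0,0,0,0],[0,0,0,0]]'
python3 - <<'E'
from h import *
o=arm.get_obs();p,r=pose(o); M=r.as_matrix(); print(p.round(4),M.round(4).tolist(),np.round(o["ft_torque"],3)); print("need tool shift",(M.T@(np.array([.536,.066,.1211])-p)).round(4))
f=viewer.grab_frame("wrist"); cv2.imwrite("pics/w6.png",f)
C=cam("wrist",o)
for n,M0 in(("canister",MOD["canister"]),("outer_lid",[(r_,z-.012+p[2]-.0551+.012) for r_,z in MOD["outer_lid"]])):
  for d in viewer.outline_of("wrist",n)[:1]: print(n,d["conf"],d["centre"],d["region"].sum(),fit(lambda p:cyl(p[0],p[1],M0),[(C,d["region"])],[.536,.066],[.01,.01]))
cv2.imwrite("pics/t6.png",np.hstack([viewer.grab_frame("top")[100:400,100:400],viewer.grab_frame("scene")[60:360,150:450]]))
E
```

```text
t: 11.65
tool_pos: [0.5751, -0.0821, 0.1789]
tcp_rot: [-0.001, 0.758, 0.653, -0.0]
contact_force: [-1.0, 0.4, -2.5]
grip_width: 0.0121
grasp_force: 39.9
t: 12.45
tool_pos: [0.5354, 0.0636, 0.1793]
tcp_rot: [-0.001, 0.757, 0.653, -0.001]
contact_force: [0.7, -0.4, -2.4]
grip_width: 0.0116
grasp_force: 39.9
t: 12.85
tool_pos: [0.5369, 0.0644, 0.1801]
tcp_rot: [0.0, 0.758, 0.652, -0.0]
contact_force: [0.1, 0.3, -2.0]
grip_width: 0.0116
grasp_force: 39.9
[0.5369 0.0644 0.1801] [[0.1493, 0.9888, 0.0001], [0.9888, -0.1493, -0.0002], [-0.0001, 0.0001, -1.0]] [-0.048  0.083  0.024]
need tool shift [ 0.0014 -0.0011  0.059 ]
canister 0.63 [310.7, 174.6] 224 (array([0.53766578, 0.06813565]), np.float64(0.016258097294550997))
outer_lid 0.67 [311.8, 242.0] 18097 (array([0.53659232, 0.06278398]), np.float64(0.6323813351272486))
```

View pics/t6.png

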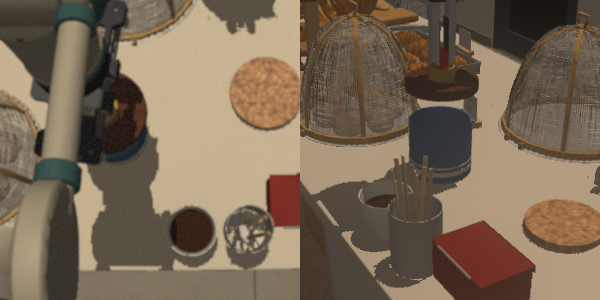

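View pics/w6.png

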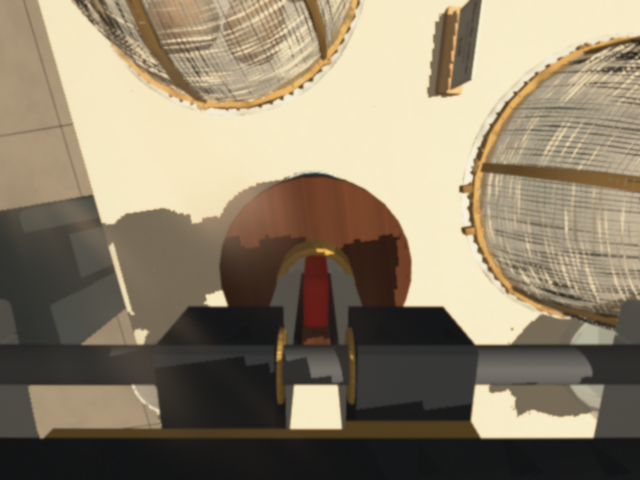

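```bash
python3 -m crank '[[0.001,-0.001,0.01,0],[0.0005,0,0.015,0],[0,0,0.012,0],[0,0,0.005,0],[0,0,0,0],[0,0,0,0],[0,0,0,0]]'
python3 - <<'E'
from h import *
o=arm.get_obs();p,r=pose(o); M=r.as_matrix(); print(p.round(4),np.round(o["contact_force"],2)); print("need tool shift",(M.T@(np.array([.536,.066,.1211])-p)).round(4))
f=viewer.grab_frame("scene"); C=cam("scene")
g=cv2.resize(f[60:260,200:400],None,fx=3,fy=3,interpolation=cv2.INTER_CUBIC)
d=lambda X,c:cv2.polylines(g,[np.int32((proj(C,X)-[200,60]+.5)*3)],True,c,1)
d(cyl(.536,.066,[(.05,.09)]),(0,255,0)); z=p[2]-.0551+.012; d(cyl(p[0],p[1],[(.056,z+.021)]),(255,255,0)); d(cyl(p[0],p[1],[(.056,z+.005)]),(255,0,255)); d(cyl(.536,.066,[(.05,0)]),(0,255,0))
cv2.imwrite("pics/s7.png",g)
E
```

```text
t: 13.8
tool_pos: [0.5365, 0.0667, 0.1387]
tcp_rot: [0.0, 0.758, 0.653, 0.001]
contact_force: [-0.2, 0.7, -1.6]
grip_width: 0.0118
grasp_force: 39.9
[0.5365 0.0667 0.1387] [-0.23  0.71 -1.62]
need tool shift [-0.0008 -0.0004  0.0176]
```

View pics/s7.png

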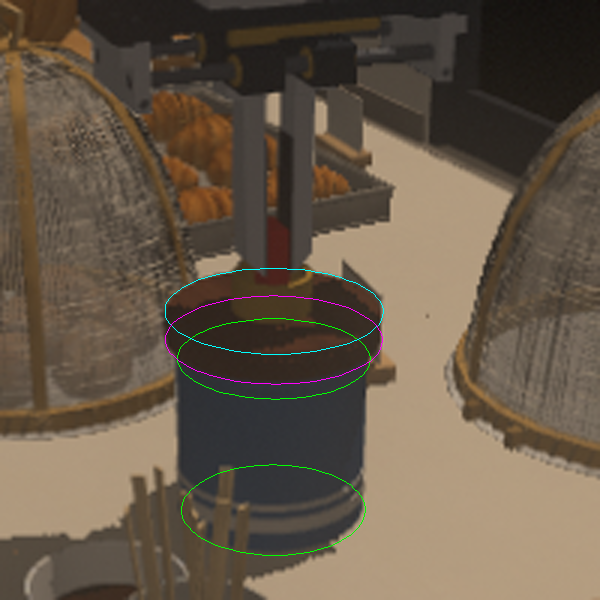

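```bash
python3 -m crank '[[-0.0008,-0.0004,0.002,0],[0,0,0.003,0],[0,0,0.003,0],[0,0,0.002,0],[0,0,0,0],[0,0,0,0]]'
python3 -m crank '[[0,0,0.002,0],[0,0,0.002,0],[0,0,0.002,0],[0,0,0,0],[0,0,0,0]]'
python3 - <<'E'
from h import *
o=arm.get_obs();p,r=pose(o);print(p.round(4),np.round(o["contact_force"],2),np.round(o["ft_torque"],3))
E
```

```text
t: 14.45
tool_pos: [0.5354, 0.066, 0.128]
tcp_rot: [-0.0, 0.758, 0.653, -0.0]
contact_force: [-2.1, 0.8, -2.5]
grip_width: 0.0115
grasp_force: 39.9
t: 14.95
tool_pos: [0.5353, 0.066, 0.122]
tcp_rot: [-0.0, 0.758, 0.653, -0.0]
contact_force: [0.4, 0.4, -2.1]
grip_width: 0.012
grasp_force: 39.9
[0.5353 0.066  0.122 ] [ 0.42  0.39 -2.05] [-0.057  0.017 -0.064]
```

```bash
python3 -m crank '[[0,0,0.0007,0],[0,0,0.0007,0],[0,0,0,0],[0,0,0,0]]'
python3 -m crank '[[0,0,0.0006,0],[0,0,0,0],[0,0,0,0]]'
```

```text
t: 15.35
tool_pos: [0.5355, 0.066, 0.1211]
tcp_rot: [0.0, 0.758, 0.653, 0.0]
contact_force: [0.7, -0.6, 0.6]
grip_width: 0.0115
grasp_force: 39.9
t: 15.65
tool_pos: [0.5355, 0.066, 0.1211]
tcp_rot: [0.0, 0.758, 0.653, 0.0]
contact_force: [-0.3, -0.3, 5.0]
grip_width: 0.0115
grasp_force: 39.9
```

```bash
python3 -m crank '[[0,0,-0.0006,0],[0,0,0,0],[0,0,0,0]]' - 4
python3 -m crank '[[0,0,0,0],[0,0,0,0],[0,0,0,0],[0,0,0,0],[0,0,0,0],[0,0,0,0],[0,0,0,0],[0,0,0,0]]' 0.6 4
python3 -m crank '[[0,0,-0.015,0],[0,0,-0.03,0],[0,0,-0.04,0],[0,0,-0.03,0],[0,0,-0.01,0],[0,0,0,0],[0,0,0,0]]'
python3 - <<'E'
from h import *
o=arm.get_obs(); f=viewer.grab_frame("wrist"); cv2.imwrite("pics/w8.png",f); p,r=pose(o);print(p.round(4),o["grip_width"])
C=cam("wrist",o)
x,y=.536,.066
print(fittab(f,C,[x,y,-.15],.145))
for d in viewer.outline_of("wrist","outer_lid")[:1]: print(d["conf"],fit(lambda p:cyl(p[0],p[1],[(.056,.083),(.056,.099)]),[(C,d["region"])],[x,y],[.01,.01]))
K=proj(C,[[x,y,.12]])[0]; c0=np.int32(K-[120,100])
g=cv2.resize(f[c0[1]:c0[1]+200,c0[0]:c0[0]+240],None,fx=3,fy=3,interpolation=cv2.INTER_CUBIC)
d=lambda X,c:cv2.polylines(g,[np.int32((proj(C,X)-c0+.5)*3)],True,c,1)
d(cyl(x,y,[(.056,.099)]),(0,255,0)); d(cyl(x,y,[(.021,.119)]),(255,255,0)); d(tabtop([x,y,-.15],.145),(255,0,255))
cv2.imwrite("pics/w8c.png",g)
E
```

```text
t: 15.95
tool_pos: [0.5355, 0.066, 0.121]
tcp_rot: [0.0, 0.758, 0.653, 0.0]
contact_force: [-1.0, -0.0, 3.8]
grip_width: 0.0124
grasp_force: 4.0
t: 16.75
tool_pos: [0.5354, 0.066, 0.1207]
tcp_rot: [0.0, 0.758, 0.653, 0.0]
contact_force: [0.6, 0.2, 1.4]
grip_width: 0.0725
grasp_force: 0.0
t: 17.45
tool_pos: [0.5345, 0.066, 0.2442]
tcp_rot: [-0.001, 0.758, 0.653, -0.001]
contact_force: [-0.3, -0.5, -0.4]
grip_width: 0.0753
grasp_force: 0.0
[0.5345 0.066  0.2442] 0.07533791796010156
((array([ 0.536,  0.066, -0.15 ]), np.float64(0.0)), np.int64(93))
0.55 (array([0.53561704, 0.06412668]), np.float64(0.8737709719258608))
```

View pics/w8c.png

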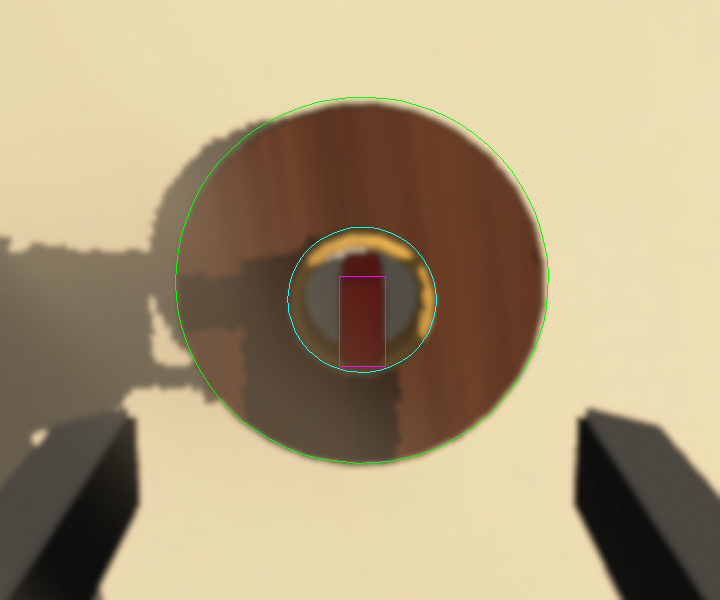

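```bash
python3 -m crank '[[0,0.001,0.02,0],[0,0,0.035,0],[0,0,0.035,0],[0,0,0.03,0],[0,0,0.012,0],[0,0,0.005,0],[0,0,0,0],[0,0,0,0]]'
python3 - <<'E'
from h import *
o=arm.get_obs();p,r=pose(o);M=r.as_matrix();print(p.round(4),M.round(4).tolist(),"need",(M.T@(np.array([.5358,.0655,.101])-p)).round(4))
E
```

```text
t: 18.35
tool_pos: [0.5375, 0.0659, 0.1098]
tcp_rot: [0.001, 0.758, 0.653, 0.001]
contact_force: [-0.0, -0.3, -0.2]
grip_width: 0.075
grasp_force: 0.0
[0.5375 0.0659 0.1098] [[0.1484, 0.9889, 0.0023], [0.9889, -0.1484, 0.0001], [0.0004, 0.0023, -1.0]] need [-0.0006 -0.0016  0.0088]
```

```bash
python3 -m crank '[[-0.0006,-0.0016,0.004,0],[0,0,0.0035,0],[0,0,0.001,0],[0,0,0,0],[0,0,0,0]]'
python3 -m crank '[[0,0,0,0],[0,0,0,0],[0,0,0,0],[0,0,0,0],[0,0,0,0],[0,0,0,0],[0,0,0,0],[0,0,0,0]]' -1 15
python3 - <<'E'
from h import *
o=arm.get_obs();p,r=pose(o);M=r.as_matrix();print(p.round(4),M.round(4).tolist(),np.round(o["ft_torque"],3))
E
```

```text
t: 18.85
tool_pos: [0.5348, 0.0655, 0.1003]
tcp_rot: [0.0, 0.758, 0.653, 0.0]
contact_force: [0.4, -0.1, 0.1]
grip_width: 0.0751
grasp_force: 0.0
t: 19.65
tool_pos: [0.5348, 0.0655, 0.1002]
tcp_rot: [0.0, 0.758, 0.653, 0.0]
contact_force: [0.6, -0.4, 0.1]
grip_width: 0.0416
grasp_force: 15.0
[0.5348 0.0655 0.1002] [[0.1484, 0.9889, 0.0002], [0.9889, -0.1484, 0.0001], [0.0001, 0.0002, -1.0]] [-0.094  0.005  0.011]
```

```bash
python3 -m crank '[[0,0,0,0],[0,0,0,0],[0,0.0006,-0.003,0],[0,0,-0.004,0],[0,0,-0.004,0],[0,0,-0.004,0],[0,0,0,0]]' - 30
python3 -m crank '[[0,0,-0.005,0],[0,0,-0.005,0],[0,0,-0.005,0],[0,0,-0.005,0],[0,0,0,0]]'
python3 - <<'E'
from h import *
o=arm.get_obs();p,r=pose(o);M=r.as_matrix();print(p.round(4),M.round(4).tolist(),np.round(o["ft_torque"],3))
f=viewer.grab_frame("scene");cv2.imwrite("pics/s9.png",cv2.resize(f[60:260,200:400],None,fx=3,fy=3,interpolation=cv2.INTER_CUBIC))
E
```

```text
t: 20.35
tool_pos: [0.5358, 0.0654, 0.116]
tcp_rot: [0.0, 0.758, 0.653, 0.001]
contact_force: [0.2, 0.0, -0.8]
grip_width: 0.0412
grasp_force: 30.0
t: 20.85
tool_pos: [0.536, 0.0654, 0.1362]
tcp_rot: [0.001, 0.758, 0.653, 0.001]
contact_force: [0.2, -0.2, -1.0]
grip_width: 0.0411
grasp_force: 30.0
[0.536  0.0654 0.1362] [[0.1484, 0.9889, 0.0019], [0.9889, -0.1484, 0.0001], [0.0004, 0.0018, -1.0]] [-0.075  0.053  0.022]
```

View pics/s9.png

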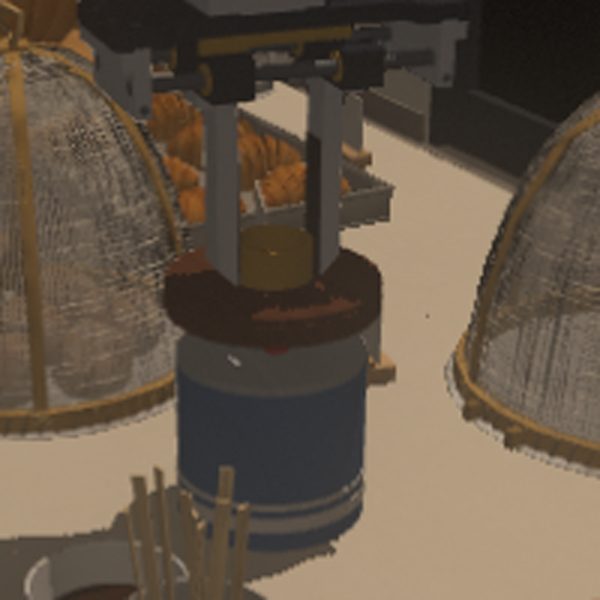

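The cover comes off alone: the grey lid stays on the canister (rows ~340–390 in the crop), with the red tab base just visible under the cover. I'll keep lifting.

```bash
python3 -m crank '[[0,0,-0.005,0],[0,0,-0.007,0],[0,0,-0.007,0],[0,0,-0.007,0],[0,0,-0.007,0],[0,0,-0.006,0],[0,0,-0.004,0],[0,0,-0.002,0]]'
python3 -m crank '[[0,0,0,0],[0,0,0,0],[0,0,0,0],[0,0,0,0],[0,0,0,0],[0,0,0,0]]'
python3 - <<'E'
from h import *
o=arm.get_obs();p,r=pose(o);M=r.as_matrix();print(p.round(4),M.round(4).tolist(),np.round(o["qvel"],4))
f=viewer.grab_frame("scene");C=cam("scene")
g=cv2.resize(f[60:260,200:400],None,fx=3,fy=3,interpolation=cv2.INTER_CUBIC)
d=lambda X,c:cv2.polylines(g,[np.int32((proj(C,X)-[200,60]+.5)*3)],True,c,1)
d(cyl(.536,.066,[(.05,.095)]),(0,255,0)); d(cyl(p[0],p[1],[(.056,p[2]-.0172)]),(255,0,255))
cv2.imwrite("pics/s10.png",g)
E
```

```text
t: 21.7
tool_pos: [0.5355, 0.0654, 0.1808]
tcp_rot: [0.0, 0.758, 0.653, 0.0]
contact_force: [0.6, 0.7, -1.6]
grip_width: 0.0415
grasp_force: 30.0
t: 22.3
tool_pos: [0.5353, 0.0654, 0.1801]
tcp_rot: [-0.0, 0.758, 0.653, -0.0]
contact_force: [0.1, 0.3, -0.5]
grip_width: 0.0413
grasp_force: 30.0
[0.5353 0.0654 0.1801] [[0.1484, 0.9889, -0.0002], [0.9889, -0.1484, 0.0001], [0.0001, -0.0002, -1.0]] [ 0.0009 -0.0005 -0.0024 -0.0008 -0.     -0.0009]
```

View pics/s10.png

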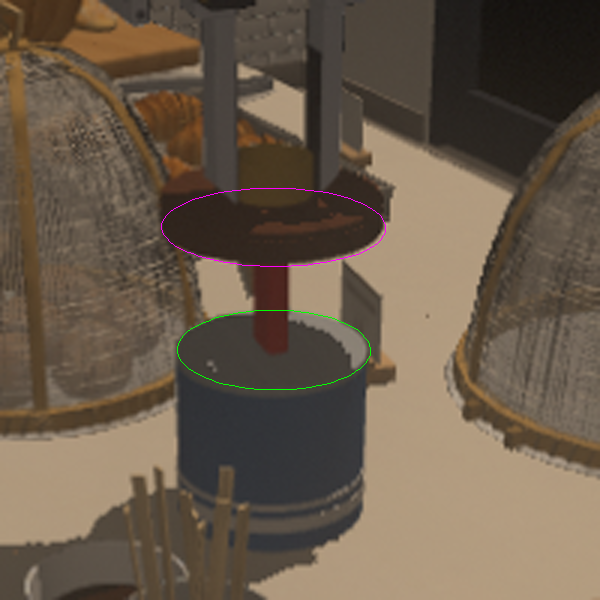

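The cover hangs level at rows ~190–265, its lower edge about 18 mm above the tab top. The inner lid is seated flush at the rim (rows ~310–390).

```bash
python3 -c "
from cell import workorder
print(workorder.sign_off())"
```

```text
the job is handed in; nothing more can be done
None
```

The job is handed in at about 22 s of the 54 s allowed: the inner lid is seated on the canister, and the arm holds the cover level and still above it, about 18 mm clear of the red tab, with the cup and tin untouched.

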